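Bar down, hasp over, pin through

ROBOT

A 6-joint arm with a two-finger parallel gripper is mounted at the origin on a cart in front of the work surface, level with it; the furniture and walls round the work are solid. World frame = base frame: x ahead of the robot, y to its left, z up, the work surface at z = 0. Lengths are in m, angles in rad, forces in N, time in s.
With the tool pointing down it reaches from about 0.425 to 0.925 m from the base axis. Payload 12.5 kg.
Tool frame: the origin (TCP) lies midway between the tips of the shut fingers; the grasp point (between the pads) lies robot.pinch_z behind it (robot.pinch_z is the distance from the TCP to the grasp point, in m); z points along the fingers, y is the line along which they close (so a half turn about z gives the same grasp; the last joint's range is limited). The gripper opens to 85 mm and grips with 20 to 120 N. Pads are 22 mm wide; open, the fingers measure 114 mm over their backs; the gripper's body (76 mm by 85 mm) begins 54 mm behind the grasp point. The pads swing forward as they close: fully open they stand 13 mm farther back than shut.
Start: joints at [-1.263, 0.491, 1.559, -0, 1.092, -0.106], TCP at [0.251, -0.572, 0.231] pointing down, gripper open.
Joint ranges: [-3.1, 3.1], [-0.84, 2.19], [0.05, 2.79], [-1.13, 4.28], [0.06, 2.93], [-2.69, 2.69]. Speed limits (rad/s): [2.22, 2.22, 2.79, 3.14, 3.14, 3.14].

INTERFACE

Orientations are given as [roll, pitch, yaw] about the fixed x, y, z axes, in that order (R = Rz(yaw) Ry(pitch) Rx(roll)).
In Python, from plant import robot gives the robot as it stands.
- The arm moves only by the tool step_arm, never from a script. Its argument "targets" is a list of rows, each an object with "fingers": the opening, from -1 (shut) to 1 (fully open); "xyz": the shift along the world's x, y, z normalised to -1 to 1, where 1 is 0.3 m, a list of three; "spin": the turn about the world's z normalised to -1 to 1, where 1 is 180 degrees. A call has 1 to 12 rows; each row is the pose to reach, as a shift and turn from the pose commanded when the call began, turning the shorter way round; what a row does not reach only later rows make up. A row lasts 1/8 s, in which the tool goes at most 62.5 mm and 10.7 degrees, less where a joint would pass 70% of its speed; a pose out of reach is approached as far as the arm can. A call with a number of a shift or a turn outside -1 to 1 is refused whole. A call with a gripper value outside its range is refused whole. The fingers move at their own pace and stop on an object; the grip force is fixed at half the most. Time passes only in rows, so rows that repeat a pose let the fingers close. It gives the time, the measured TCP pose, the force, the opening and the grip force at its end, in the units of the state.
- robot.state(): the state, without advancing time (a new reading comes with each control period).
- robot.read_camera(name): name is "scene" or "top" or "wrist"; returns (picture, depth): 480x640x3 uint8, red, green, blue; 480x640 float32, m along the optical axis (not along the pixel's ray), 0 where there is no reading.
- robot.camera_model(name): a dict with "fx", "fy", "cx", "cy" (pixels), "rvec" (rotation vector, rad) and "tvec" (3), from world to camera coordinates, as OpenCV has them. Camera axes: x right, y down, z forward; pixel columns grow to the right and rows downward; lengths in m; the calibration is good to about 2 mm. A picture is of the moment at which its call begins: read the wrist's pose just before it. camera_model takes no time and is no camera call; for the wrist camera it gives the pose at the moment of the call.
- robot.sign_off(): hands the job in; it is judged then, once.
The state is a dict: "time_s": time; "joint_pos": joint angles; "joint_velocities": joint speeds; "joint_torque": joint torques, N m; "tool_pos": TCP position; "tool_rot": TCP orientation; "wrist_force": force on the tool from outside, world axes, zero at the start; "ft_torque": the same for the moment, N m; "grip_width": finger opening in m; "grip_force": force on a finger pad.
Only numpy, scipy, OpenCV 4.12 (cv2) and the standard library are available. Lean on these libraries where they do the work, as an engineer would, in place of code of your own. Each camera call takes 0.05 s, during which the arm holds its last target. There are 200 camera calls.

TASK

Make the transformer safe to carry in its green cradle: set the loose retaining bar down centred in the cradle's two saddles above it, grip block upward, and let go; then swing the steel hasp over the bar, all the way down over its staple; only then push the red-knobbed locking pin fully home through the staple. Leave the blue spool and the relay where they are.

Things in the scene. Friction and masses are not known exactly. Their poses are not given: they have to be found in the camera images.
- cradle: Green cradle, fixed. Base 100 (x) x 212 (y) mm, y = -120 to 92. Origin at desk height under the midpoint of two U-shaped saddles at y = +78 and -78 (10 mm thick, 50 wide): notch floor 55 mm high, notch 28 mm wide along x, flared to 44 at 83 mm height. At y = -54 stand the hinge post (x = -28) and staple post (x = +28). A transformer stands between the saddles, its top just below the notch floors.
- bar_seat (a point): Where the bar's origin belongs: midway between the saddles, on the height of the notch floors (cradle [0, 0, 55] mm).
- bar: Loose retaining bar, 0.16 kg: aluminium flat 24 (x) x 184 (y) x 12 (z) mm; on its middle a black grip block 20 (x) x 46 (y) mm, from 12 to 32 mm above the underside. Origin: centre of the underside; y along its length, z up; same end for end. Starts flat on the desk, grip block up, to the right of the cradle, at any slant.
- hasp (a joint): Angle of the steel hasp strap, rad: 0 = fully down over bar and staple, 1.57 = upright; starts open at 1.75 to 2.2, leaning back to the cradle's -x side; stop at 2.4. Stiff hinge (0.03 N m): it stays about where it is left; pushing takes about 1 N.
- hasp_hinge (a point): Midpoint of the hasp's hinge axis, cradle [-28, -54, 71] mm; axis along the cradle's y. The strap, with a yellow patch, is 22 mm wide (y), 4 mm thick and reaches 78 mm from here; shut, it points to the cradle's +x, its upper face 73 mm above the desk, 2 mm clear of the seated bar.
- hasp_tip (a point): Free end of the hasp strap, 78 mm from the hinge axis.
- staple (a point): Centre of the opening of the upright steel wire staple on the staple post, cradle [28, -54, 81] mm; the opening looks along the cradle's y; the wire is 5 mm thick, its top 92 mm above the desk. The strap's slot (27 x 10 mm) drops over it.
- pin (a joint): Travel of the captive locking pin along the cradle's +y, m: 0 = fully drawn back, 0.028 = fully home with its point through the staple. Starts at 0 to 0.005. Friction about 1.5 N, stays where it is left.
- pin_lug (a point): Centre of the red ball (13 mm across) on the pin's upright lug, 103 mm above the desk; at pin = 0 it lies at cradle [28, -122] mm. The lug below is 10 mm thick and reaches down to 76 mm height; the pin is 6 mm thick, axis 81 mm high. The pin's guide stands at cradle x = 28, y = -90 to -76 mm, 89 mm high. Push the lug to the cradle's +y.
- part: The transformer in the cradle, 81 x 54 x 44 mm, 0.5 kg, loose on the base plate inside a low kerb; its long side lies along the cradle's y. Origin: centre of its underside.
- spool: Blue solder spool standing on the desk, 50 mm across, 30 mm high; a bystander. Origin: centre of the underside.
- relay: Small yellowish relay block, 23 x 29 x 36 mm; a bystander. Origin: centre of the underside.

How it is judged:
On the way, in this order (a step that is already met when the one before it is completed fails the run):
1. the retaining bar lies in both saddles and is let go, the hasp still up (x of bar in the frame of bar_seat between -0.006 and 0.006 m and y of bar in the frame of bar_seat between -0.012 and 0.012 m and z of bar in the frame of bar_seat between -0.004 and 0.004 m and angle between the y axis of bar and the y axis of cradle, either way round below 0.09 rad and angle between the z axis of bar and the z axis of cradle, either way round below 0.09 rad and value of joint hasp above 1 rad and contact force between the fingers and bar below 0.1 N and linear speed of bar below 0.02 m/s and angle between bar's own z axis and vertical below 0.1 rad), for 0.2 s.
2. the hasp is fully down over the staple, the pin not yet through (value of joint hasp below 0.08 rad and value of joint pin below 0.01 m), for 0.1 s.
3. the pin is pushed home (value of joint pin above 0.024 m and value of joint hasp below 0.08 rad), for 0.1 s.
At the end, for the whole second after the job is handed in: Bar in both saddles, grip up (within 6 mm across, 12 mm along, 4 mm in height, 0.09 rad), hasp down (under 0.08 rad), pin home (over 24 of 28 mm), transformer upright and within 30 mm of the seat in plan, spool and relay within 30 mm of where they stood (all of step 3 and x of bar in the frame of bar_seat between -0.006 and 0.006 m and y of bar in the frame of bar_seat between -0.012 and 0.012 m and z of bar in the frame of bar_seat between -0.004 and 0.004 m and angle between the y axis of bar and the y axis of cradle, either way round below 0.09 rad and angle between the z axis of bar and the z axis of cradle, either way round below 0.09 rad and linear speed of bar below 0.02 m/s and horizontal distance between part and bar_seat below 0.03 m and angle between part's own z axis and vertical below 0.2 rad and distance of each of spool, relay from where it was at the start of the episode below 0.03 m and angle between bar's own z axis and vertical below 0.1 rad); the robot touches nothing.
It fails at once if the pin is pushed in (over 10 mm) while the hasp is still up (value of joint pin above 0.01 m and value of joint hasp above 0.15 rad).
It fails at once if the spool or the relay is moved more than 30 mm (not (distance of each of spool, relay from where it was at the start of the episode below 0.03 m)).
It also fails if it takes over 54 s, if anything falls off the work surface, if the arm or the gripper's body presses on something with over 40 N, if the wrist force passes 120 N, or if a joint passes its speed limit or range.

## Working session

There is one attempt and no reset: what is moved stays moved. The work goes in short steps, Python scripts to look and compute and a tool call to move; the robot and the scene stay as the last step left them, time stands still between calls to the robot, and variables do not carry over. Pictures are saved under pics/ and viewed, at most 10 in all, crops included, and the job is handed in when it is done.

Besides the shell and the picture viewer there is one more tool, called after ">>>" by a JSON object that holds its "op" and its "data". step_arm: Moves the arm, as the interface text tells. Scaled input: -1 to 1 covers 0.3 m each way for a shift and 180 degrees each way for a turn. Its arguments: {"type":"object","properties":{"targets":{"type":"array","items":{"type":"object","properties":{"fingers":{"type":"number"},"xyz":{"type":"array","items":{"type":"number"}},"spin":{"type":"number"}}}}},"required":["targets"]}

```bash
mkdir -p pics; ls
cat > h.py <<'E'
import numpy as np, cv2
from plant import robot
def cam(n):
    m=robot.camera_model(n); R,_=cv2.Rodrigues(np.array(m['rvec'],float)); t=np.array(m['tvec'],float).ravel()
    return m,R,t
def cloud(n):
    m,R,t=cam(n); img,d=robot.read_camera(n)
    v,u=np.mgrid[0:480,0:640]
    P=np.stack([(u-m['cx'])/m['fx']*d,(v-m['cy'])/m['fy']*d,d],-1)
    W=(P-t)@R
    W[d<=0]=np.nan
    return img,d,W
def ray(n,u,v,z,c=None):
    m,R,t=c or cam(n)
    o=-R.T@t; dr=R.T@np.array([(u-m['cx'])/m['fx'],(v-m['cy'])/m['fy'],1])
    return o+dr*(z-o[2])/dr[2]
def save(img,f): cv2.imwrite('pics/'+f,cv2.cvtColor(img,cv2.COLOR_RGB2BGR))
E
python3 - <<'E'
from h import *
print(robot.state(), robot.pinch_z)
for n in('scene','top'):
    img,d,W=cloud(n); save(img,n+'0.png'); np.savez(n+'0.npz',img=img,W=W)
    m,R,t=cam(n); print(n,m['fx'],-R.T@t,R[2],(d>0).mean())
E
```

```text
pics
{'time_s': 0.0, 'joint_pos': array([-1.26261434e+00,  4.91543695e-01,  1.55947859e+00, -2.91376634e-06,
        1.09166523e+00, -1.05585673e-01]), 'joint_velocities': array([-0.00062464,  0.00093461,  0.00142808,  0.00084925, -0.00055549,
        0.00112807]), 'joint_torque': array([-1.44314286e-04, -6.18442512e+01, -2.61595649e+01, -7.60346393e-05,
        4.06335152e-03,  3.38413084e-07]), 'tool_pos': array([ 0.25124652, -0.57202367,  0.23072755]), 'tool_rot': array([-3.14050362e+00, -1.12816567e-04,  4.13768941e-01]), 'wrist_force': array([-0.20478405, -0.67793786, -0.57300662]), 'ft_torque': array([-0.01238603,  0.03056414,  0.01749541]), 'grip_force': 0.0, 'grip_width': 0.08538809842741099} 0.0187
scene 483.177525481667 [ 0.59280121 -0.58365478  0.67493835] [ 0.0119475   0.72372267 -0.6899875 ] 0.99591796875
top 557.1336922921761 [0.48180466 0.04763458 0.96109812] [ 0.14814243 -0.00186416 -0.98896428] 0.9959375
```

View pics/scene0.png

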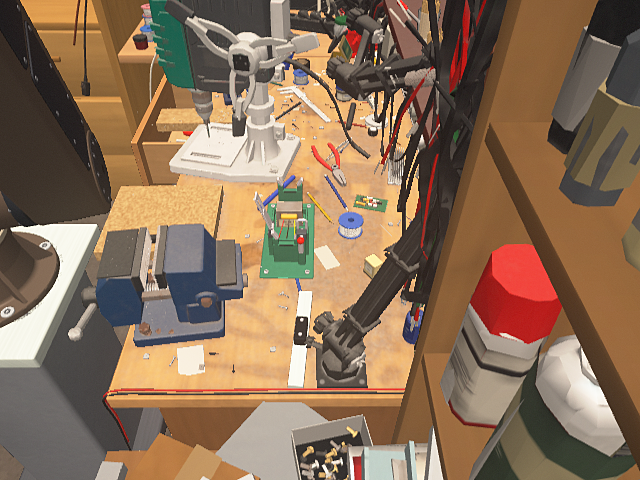

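View pics/top0.png

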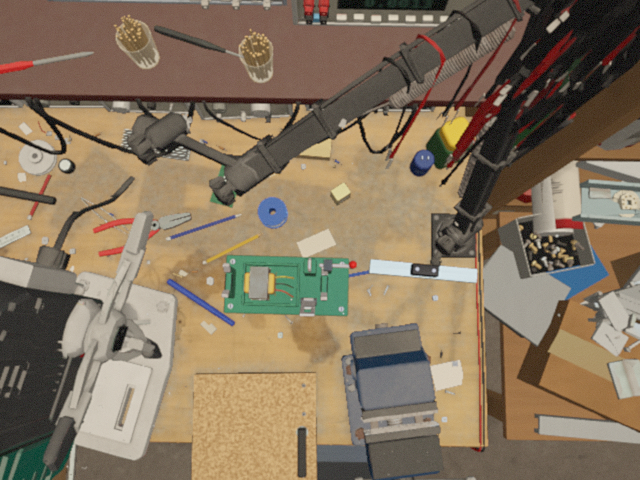

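Scene: green cradle at top (225–350, 256–315), white bar (370–477, 260–282) with black grip at (424,270), spool (272,212), relay (341,193); a black stand sits at (450,235) beside the bar and a vise below it. Now measuring.

Run:
```python
from h import *
o={}
for n in('top','scene'):
    f=np.load(n+'0.npz'); o[n]=(f['img'],f['W'])
img,W=o['top']; hsv=cv2.cvtColor(img,cv2.COLOR_RGB2HSV)
z=W[...,2]
def sub(m,x0,y0,x1,y1):
    k=np.zeros(m.shape,bool);k[y0:y1,x0:x1]=1;return m&k
m=lambda *a:sub(*a)
# green base
g=m((hsv[...,0]>60)&(hsv[...,0]<90)&(hsv[...,1]>120),215,245,360,325)
for lo,hi in((0.0,0.02),(0.02,0.05),(0.05,0.1)):
    s=g&(z>lo)&(z<hi);P=W[s];print('green',lo,len(P),P.min(0),P.max(0),np.median(P[:,2]))
    if lo==0:
        r=cv2.minAreaRect((P[:,:2]*1000).astype(np.float32));print(r, cv2.boxPoints(r).round(1).tolist())
v=hsv[...,2];S=hsv[...,1]
b=m((v>190)&(S<60)&(z<.03),362,250,485,290);P=W[b]
r=cv2.minAreaRect((P[:,:2]*1000).astype(np.float32));print('bar',r,np.median(P[:,2]))
k=m((v<70),405,258,443,280);P=W[k];r=cv2.minAreaRect((P[:,:2]*1000).astype(np.float32));print('grip',r,np.percentile(P[:,2],[5,50,95]))
rd=m((hsv[...,0]<6)&(S>150),340,255,362,275);print('red',W[rd].mean(0),rd.sum(), np.argwhere(rd).mean(0))
# heights around bar
print('height map mm (cols 355..490 step 9, rows 225..330 step 8)')
print('     ',list(range(355,495,9)))
for y in range(215,335,8): print(y,[int(q) if q==q else -1 for q in z[y,355:495:9]*1000], )
for y,x in((215,355),(215,490),(334,355),(334,490)): print(W[y,x])
t=cv2.resize(img[235:335,205:365],(800,500),interpolation=cv2.INTER_CUBIC);save(t,'topcrop.png')
im=o['scene'][0];t=cv2.resize(im[165:395,220:400],(626,600*1),interpolation=cv2.INTER_CUBIC);save(t,'scenecrop.png')
```

```text
green 0.0 136 [0.49897465 0.00631762 0.00359984] [0.59449779 0.21375577 0.01970564] 0.008151371824012805
((546.9190063476562, 110.07402038574219), (206.78842163085938, 94.74640655517578), 89.4714584350586) [[498.6000061035156, 7.099999904632568], [593.2999877929688, 6.199999809265137], [595.2000122070312, 213.0], [500.5, 213.89999389648438]]
green 0.02 14 [0.52341329 0.03550093 0.02031135] [0.57194004 0.19851105 0.04922273] 0.025887034787523994
green 0.05 8 [0.543511   0.06384988 0.05479963] [0.58528103 0.20461359 0.06806748] 0.06593796185104525
bar ((576.406982421875, -125.87261199951172), (186.86309814453125, 26.272884368896484), 85.62635040283203) 0.011820472547201472
grip ((578.0775756835938, -122.27313232421875), (43.312469482421875, 25.343774795532227), 87.00395965576172) [nan nan nan]
red [0.57368011 0.00232297 0.10801112] 43 [264.11627907 352.41860465]
height map mm (cols 355..490 step 9, rows 225..330 step 8)
      [355, 364, 373, 382, 391, 400, 409, 418, 427, 436, 445, 454, 463, 472, 481, 490]
215 [1, 0, 0, 0, 0, -1, 0, 1, 1, 7, 7, 7, 134, 139, 137, -564]
223 [-3, -2, -2, 1
[... 299 characters left out ...]
8]
263 [107, -1, 14, 13, 11, 13, 9, 28, 0, 28, 3, 1, 1, 0, 0, -13]
271 [-3, 6, 12, 13, 14, 12, 10, 31, 33, 28, 10, 12, 10, 13, -1, -10]
279 [0, 1, -1, 0, -2, 0, 1, -2, 1, 3, 12, 8, 13, 11, -3, -9]
287 [1, -2, 1, 0, 0, -1, 3, 0, 0, 2, 0, -2, 0, 1, 0, -11]
295 [-1, -2, 2, 0, 0, 2, 0, 0, -1, 0, 2, -2, -1, -2, 5, -9]
303 [0, 5, 0, 0, 2, 0, 1, -2, 1, 0, -1, 1, 1, 1, 4, -9]
311 [0, 2, -1, 2, 0, 0, 0, 0, 2, 0, -1, 2, 0, 0, 1, -8]
319 [0, 1, 0, 1, 0, 0, -1, 0, 1, 0, -2, 0, 0, -2, 3, -750]
327 [0, 0, 0, 68, 98, 98, 97, 96, 0, 1, 1, 1, -2, -2, 7, -748]
[ 0.67187183 -0.00711977  0.00109923]
[ 0.79024317 -0.41618558 -0.56414565]
[ 0.46746711 -0.00322041  0.09600777]
[ 0.46006538 -0.46299932 -0.75169549]
```

View pics/scenecrop.png

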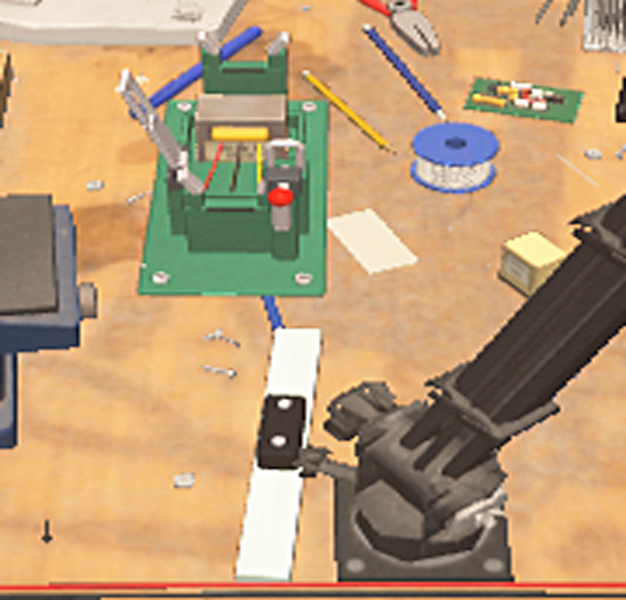

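View pics/topcrop.png

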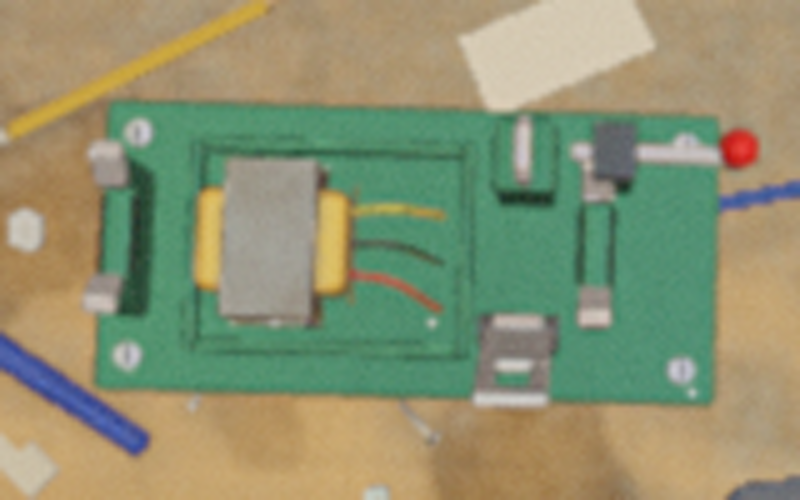

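Cradle: saddles at crop x≈105 (y=+78) and x≈595 (y=−78), open hasp at (515,355), staple at (520,150), red ball (740,148); cradle +y is about world +y. Bar clear except for a wing nut of the black stand next to the grip. Refining the poses.

Run:
```python
from h import *
o={}
for n in('top','scene'):
    f=np.load(n+'0.npz'); o[n]=(f['img'],f['W'])
def box(m,x0,y0,x1,y1):
    k=np.zeros(m.shape,bool);k[y0:y1,x0:x1]=1;return m&k
for n,bx in(('top',(215,245,360,325)),('scene',(250,165,330,285))):
    img,W=o[n];hsv=cv2.cvtColor(img,cv2.COLOR_RGB2HSV);c=cam(n)
    g=box((hsv[...,0]>50)&(hsv[...,0]<95)&(hsv[...,1]>70),*bx)
    zz=W[...,2][g];zb=np.nanmedian(zz[zz<.02]);print(n,g.sum(),'base z',zb)
    if n=='top':
        g=cv2.morphologyEx(g.astype(np.uint8),cv2.MORPH_OPEN,np.ones((3,3)))
        cs,_=cv2.findContours(g,0,2);cc=max(cs,key=cv2.contourArea)[:,0]
        P=np.array([ray(n,u,v,zb,c)[:2]*1000 for u,v in cc])
        r=cv2.minAreaRect(P.astype(np.float32));print(r,cv2.boxPoints(r).round(1).tolist())
        # edge lines: fit along long sides
        for s,q in(('hi',P[:,0]>np.percentile(P[:,0],97)-6),('lo',P[:,0]<np.percentile(P[:,0],3)+6)):
            Q=P[q&(P[:,1]>P[:,1].min()+15)&(P[:,1]<P[:,1].max()-15)];l=np.polyfit(Q[:,1],Q[:,0],1);print(s,l,np.polyval(l,110))
    # red
    r=box(((hsv[...,0]<6)|(hsv[...,0]>174))&(hsv[...,1]>150),*( (340,255,362,275) if n=='top' else (290,228,312,252)))
    k,lab,st,ce=cv2.connectedComponentsWithStats(r.astype(np.uint8));i=1+st[1:,4].argmax();print('red',st[i],ce[i],ray(n,*ce[i],.103,c))
    # light metal tips at saddle height
    z=W[...,2];mm=box((z>.06)&(z<.12),*bx)
    k,lab,st,ce=cv2.connectedComponentsWithStats(mm.astype(np.uint8))
    for i in range(1,k):
        if st[i,4]>6:
            Q=W[lab==i];print(n,st[i],Q.mean(0).round(4),Q.min(0).round(3),Q.max(0).round(3))
# bar
img,W=o['top'];hsv=cv2.cvtColor(img,cv2.COLOR_RGB2HSV);c=cam('top')
z=W[...,2]
b=box((z>.006)&(z<.018)&(hsv[...,2]>150)&(hsv[...,1]<70),362,250,485,290);print('bar n',b.sum())
for u0,u1 in((362,412),(440,485)):
    k=b.copy();k[:,:u0]=0;k[:,u1:]=0
    Q=W[k];print('seg',Q.mean(0),Q.min(0),Q.max(0))
cs,_=cv2.findContours(b.astype(np.uint8),0,2)
P=np.concatenate([x[:,0] for x in cs]);P=np.array([ray('top',u,v,.012,c)[:2]*1000 for u,v in P]);r=cv2.minAreaRect(P.astype(np.float32));print(r)
k=box(z>.022,410,258,440,280);Q=W[k];print('grip',np.nanmean(Q,0),np.nanmin(Q,0),np.nanmax(Q,0))
k=box((hsv[...,2]<70),405,258,443,280)
u=np.argwhere(k);print('gripcols',u[:,1].min(),u[:,1].max())
img,W=o['scene'];z=W[...,2];hsv=cv2.cvtColor(img,cv2.COLOR_RGB2HSV)
b=box((z>.007)&(z<.018)&(hsv[...,2]>150)&(hsv[...,1]<70),285,285,315,390);Q=W[b]
print('scene bar',b.sum(),cv2.minAreaRect((Q[:,:2]*1000).astype(np.float32)))
k=box((hsv[...,2]<75)&(z>.022)&(z<.04),290,312,312,350);Q=W[k];print('scene grip',len(Q),Q.mean(0),Q.min(0),Q.max(0))
```

```text
top 4971 base z 0.008107233316934298
((546.9666137695312, 109.12100219726562), (209.13284301757812, 96.61451721191406), 89.40447998046875) [[497.6000061035156, 5.099999904632568], [594.2000122070312, 4.099999904632568], [596.4000244140625, 213.1999969482422], [499.70001220703125, 214.1999969482422]]
hi [-2.12897447e-02  5.95905784e+02] 593.5639125671946
lo [1.59371210e-03 5.00084406e+02] 500.2597142944282
red [349 261   8   7  43] [352.41860465 264.11627907] [0.57421968 0.00205713 0.103     ]
top [304 258  12  16 180] [0.5736 0.0691 0.0719] [0.563 0.06  0.062] [0.586 0.078 0.095]
top [319 259  38  16 278] [0.5729 0.0291 0.0893] [ 0.561 -0.003  0.068] [0.583 0.054 0.111]
top [223 263   9  10  72] [0.5682 0.2005 0.0767] [0.562 0.196 0.06 ] [0.575 0.206 0.087]
top [221 290   9   8  61] [0.527  0.2008 0.0781] [0.521 0.197 0.065] [0.533 0.207 0.087]
top [321 292   6   8  48] [0.5263 0.046  0.0791] [0.521 0.042 0.068] [0.532 0.05  0.085]
top [300 298  17  11 166] [0.5143 0.0697 0.0912] [0.505 0.058 0.068] [0.522 0.083 0.119]
scene 2595 base z 0.008756620284607776
red [297 237   7   7  39] 
[... 459 characters left out ...]
0.06692536  0.01169819] [ 0.54943135 -0.10349078  0.00606141] [ 0.59365589 -0.03141101  0.01702875]
seg [ 0.57024629 -0.18362159  0.01177839] [ 0.55677764 -0.21697155  0.00625863] [ 0.58382035 -0.1523388   0.01747743]
((565.8384399414062, -123.07877349853516), (185.051025390625, 42.38890075683594), 85.61030578613281)
grip [ 0.57666583 -0.12522405  0.03059571] [ 0.56429181 -0.14882293  0.02209411] [ 0.59535612 -0.10025473  0.0371176 ]
gripcols 411 437
scene bar 1032 ((565.3218383789062, -123.04261779785156), (184.31097412109375, 42.5587272644043), 85.67105102539062)
scene grip 262 [ 0.57511513 -0.12738148  0.03122029] [ 0.56452487 -0.14725155  0.02250579] [ 0.58997209 -0.10323823  0.03637024]
```

Run:
```python
from h import *
for n in('top','scene'):
    f=np.load(n+'0.npz');W=f['W'].reshape(-1,3)
    W=W[(W[:,0]>.45)&(W[:,0]<.72)&(W[:,1]>-.24)&(W[:,1]<-.02)&(W[:,2]<.5)]
    for lo,hi in((.02,.045),(.045,.07),(.07,.1),(.1,.14),(.14,.2),(.2,.5)):
        s=W[(W[:,2]>lo)&(W[:,2]<hi)]
        print(n,lo,'min x per y-bin:',[(int(1000*y),int(1000*q[:,0].min())) for y in np.arange(-.24,-.02,.02) for q in [s[(s[:,1]>y)&(s[:,1]<y+.02)&((s[:,0]>.592)|(s[:,2]>.045))]] if len(q)>1])
# hasp strap profile
for n in('top','scene'):
    W=np.load(n+'0.npz')['W'].reshape(-1,3)
    s=W[(W[:,0]>.44)&(W[:,0]<.53)&(W[:,1]>.055)&(W[:,1]<.085)&(W[:,2]>.06)]
    for lo in np.arange(.06,.17,.01):
        q=s[(s[:,2]>lo)&(s[:,2]<lo+.01)]
        if len(q):print(n,'hasp z',round(lo,2),q.mean(0).round(4),len(q))
# spool, relay
W=np.load('top0.npz')['W']
print(W[212,258:287:4],W[193,341])
```

```text
top 0.02 min x per y-bin: [(-220, 619), (-200, 608), (-180, 608), (-160, 592), (-140, 592)]
top 0.045 min x per y-bin: [(-220, 636), (-180, 608), (-160, 595), (-140, 603), (-60, 478), (-40, 478)]
top 0.07 min x per y-bin: [(-220, 634), (-200, 616), (-180, 602), (-160, 594), (-140, 607), (-120, 464), (-100, 472), (-80, 472), (-60, 469), (-40, 467)]
top 0.1 min x per y-bin: [(-220, 654), (-200, 635), (-180, 632), (-160, 647), (-140, 700), (-120, 451), (-100, 450), (-80, 450), (-60, 450), (-40, 450)]
top 0.14 min x per y-bin: [(-200, 639), (-180, 636), (-160, 662), (-140, 703)]
top 0.2 min x per y-bin: [(-240, 711), (-220, 694), (-200, 675), (-180, 669), (-160, 683), (-140, 697), (-120, 682), (-100, 704), (-60, 693), (-40, 679)]
scene 0.02 min x per y-bin: [(-220, 618), (-200, 608), (-180, 606), (-160, 593), (-140, 593)]
scene 0.045 min x per y-bin: [(-220, 636), (-200, 621), (-180, 600), (-160, 596), (-60, 478), (-40, 477)]
scene 0.07 min x per y-bin: [(-220, 636), (-200, 616), (-180, 602), (-160, 594), (-140, 606), (-120, 450), (-100, 454), (-80, 471), (-60, 469), (-40, 466)]
scene 0.
[... 776 characters left out ...]
7
scene hasp z 0.07 [0.5184 0.068  0.0759] 41
scene hasp z 0.08 [0.5151 0.0669 0.0854] 27
scene hasp z 0.09 [0.5122 0.0682 0.0948] 29
scene hasp z 0.1 [0.509  0.0672 0.1055] 32
scene hasp z 0.11 [0.5052 0.0707 0.1146] 33
scene hasp z 0.12 [0.502  0.07   0.1248] 28
scene hasp z 0.13 [0.499  0.0684 0.1349] 28
scene hasp z 0.14 [0.4959 0.0689 0.145 ] 36
[[ 0.66861098  0.15974376  0.02953623]
 [ 0.66923111  0.15321994  0.02702812]
 [ 0.66865971  0.14603125  0.03045769]
 [ 0.67405303  0.14181471  0.00419397]
 [ 0.67553015  0.13543592 -0.00255644]
 [ 0.66855826  0.12543738  0.03270358]
 [ 0.66879205  0.11869563  0.03212089]
 [ 0.66948517  0.11210265  0.02925837]] [0.70239748 0.01903068 0.0370742 ]
```

Bar centre ≈(0.576, −0.125), yaw −0.077, top 12 mm (both views agree). Cradle origin ≈(0.547, 0.123), yaw −0.010; hasp at about 1.9 rad. The stand blocks the gripper body over the block, so I'll grip the flat 48 mm toward +y, at (0.580, −0.077).

>>> {"op": "step_arm", "data": {"targets": [{"xyz":[0.667,1,0],"spin":0.344,"fingers":0.18},{"xyz":[0.667,1,0],"spin":0.344,"fingers":0.18},{"xyz":[0.667,1,0],"spin":0.344,"fingers":0.18},{"xyz":[0.667,1,0],"spin":0.344,"fingers":0.18},{"xyz":[0.667,1,0],"spin":0.344,"fingers":0.18},{"xyz":[0.667,1,0],"spin":0.344,"fingers":0.18},{"xyz":[0.667,1,0],"spin":0.344,"fingers":0.18},{"xyz":[0.667,1,0],"spin":0.344,"fingers":0.18}]}}

```text
time_s: 1.1
tool_pos: [0.4513, -0.2724, 0.2312]
tool_rot: [-3.141, 0.0, 1.494]
wrist_force: [-0.6, 0.1, -0.3]
grip_width: 0.0503
grip_force: 0.0
```

>>> {"op": "step_arm", "data": {"targets": [{"xyz":[0.429,0.651,-0.1],"spin":0,"fingers":0.18},{"xyz":[0.429,0.651,-0.1],"spin":0,"fingers":0.18},{"xyz":[0.429,0.651,-0.1],"spin":0,"fingers":0.18},{"xyz":[0.429,0.651,-0.1],"spin":0,"fingers":0.18},{"xyz":[0.429,0.651,-0.1],"spin":0,"fingers":0.18}]}}

```text
time_s: 1.72
tool_pos: [0.5809, -0.076, 0.2004]
tool_rot: [-3.141, -0.0, 1.495]
wrist_force: [0.3, -0.2, -0.0]
grip_width: 0.0504
grip_force: 0.0
```

Run:
```python
from h import *
img,d,W=cloud('wrist');save(img,'w1.png');np.savez('w1.npz',img=img,W=W)
s=robot.state();print(s['tool_pos'],s['tool_rot'])
z=W[...,2];hsv=cv2.cvtColor(img,cv2.COLOR_RGB2HSV)
b=((z>.006)&(z<.018)&(hsv[...,2]>150)&(hsv[...,1]<60)).astype(np.uint8)
b=cv2.morphologyEx(b,cv2.MORPH_OPEN,np.ones((3,3)))
k,l,st,ce=cv2.connectedComponentsWithStats(b)
for i in range(1,k):
    if st[i,4]>400:
        Q=W[l==i];print(st[i],Q.mean(0),cv2.minAreaRect((Q[:,:2]*1000).astype(np.float32)))
        M=[Q[(Q[:,1]>y)&(Q[:,1]<y+.01)] for y in np.arange(-.23,0,.01)]
        print([(round(q[:,0].mean(),4),round(q[:,1].mean(),4)) for q in M if len(q)>20])
```

```text
[ 0.58019269 -0.07722692  0.20068838] [-3.14063332e+00  4.14542850e-05  1.49440466e+00]
[ 307  159   28   85 2267] [ 0.57936673 -0.06626054  0.01164885] ((578.8494262695312, -68.64302062988281), (73.28227233886719, 23.754554748535156), 86.003662109375)
[(np.float64(0.5794), np.float64(-0.1017)), (np.float64(0.5773), np.float64(-0.095)), (np.float64(0.5779), np.float64(-0.0851)), (np.float64(0.5786), np.float64(-0.075)), (np.float64(0.5794), np.float64(-0.065)), (np.float64(0.5802), np.float64(-0.055)), (np.float64(0.581), np.float64(-0.045)), (np.float64(0.5812), np.float64(-0.0359))]
[ 308  294   26   58 1442] [ 0.57010589 -0.18413485  0.01163426] ((569.8875732421875, -185.0643768310547), (61.69377517700195, 23.896312713623047), 86.04216766357422)
[(np.float64(0.5684), np.float64(-0.2127)), (np.float64(0.5689), np.float64(-0.2049)), (np.float64(0.5696), np.float64(-0.195)), (np.float64(0.5698), np.float64(-0.185)), (np.float64(0.5709), np.float64(-0.175)), (np.float64(0.5715), np.float64(-0.1651)), (np.float64(0.571), np.float64(-0.1574))]
```

View pics/w1.png

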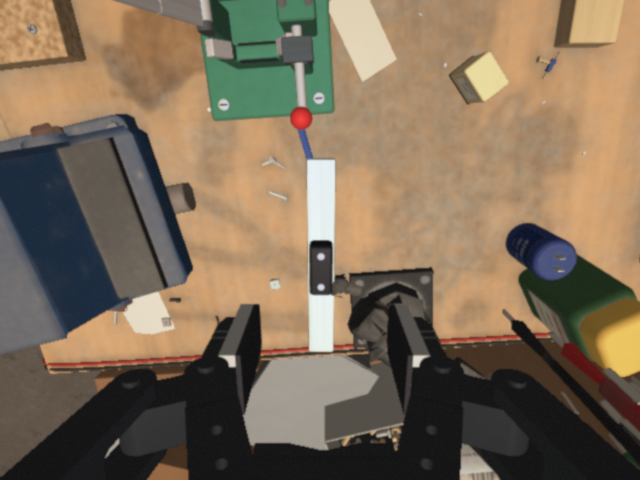

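The wrist view confirms bar (307–335, 159–352) centred x=0.5785 at y=−0.077, ends y −0.032/−0.216, top 11.6 mm; nothing obstructs the grasp spot at rows ~195–235. Descend and grip.

>>> {"op": "step_arm", "data": {"targets": [{"xyz":[-0.006,0,-0.2],"fingers":0.18},{"xyz":[-0.006,0,-0.4],"fingers":0.18},{"xyz":[-0.006,0,-0.55],"fingers":0.18},{"xyz":[-0.006,0,-0.655],"fingers":0.18},{"xyz":[-0.006,0,-0.655],"fingers":0.18},{"xyz":[-0.006,0,-0.655],"fingers":-1},{"xyz":[-0.006,0,-0.655],"fingers":-1},{"xyz":[-0.006,0,-0.655],"fingers":-1},{"xyz":[-0.006,0,-0.655],"fingers":-1},{"xyz":[-0.006,0,-0.655],"fingers":-1}]}}

```text
validation failed for argument at $.ta...
```

>>> {"op": "step_arm", "data": {"targets": [{"xyz":[-0.006,0,-0.2],"spin":0,"fingers":0.18},{"xyz":[-0.006,0,-0.4],"spin":0,"fingers":0.18},{"xyz":[-0.006,0,-0.55],"spin":0,"fingers":0.18},{"xyz":[-0.006,0,-0.655],"spin":0,"fingers":0.18},{"xyz":[-0.006,0,-0.655],"spin":0,"fingers":0.18},{"xyz":[-0.006,0,-0.655],"spin":0,"fingers":-1},{"xyz":[-0.006,0,-0.655],"spin":0,"fingers":-1},{"xyz":[-0.006,0,-0.655],"spin":0,"fingers":-1},{"xyz":[-0.006,0,-0.655],"spin":0,"fingers":-1},{"xyz":[-0.006,0,-0.655],"spin":0,"fingers":-1}]}}

```text
time_s: 3.02
tool_pos: [0.5791, -0.0777, 0.0068]
tool_rot: [3.139, 0.001, 1.494]
wrist_force: [-2.4, -4.6, 7.1]
grip_width: 0.0216
grip_force: 59.5
```

>>> {"op": "step_arm", "data": {"targets": [{"xyz":[0,0,0.05],"spin":0,"fingers":-1},{"xyz":[0,0,0.15],"spin":0,"fingers":-1},{"xyz":[0,0,0.3],"spin":0,"fingers":-1},{"xyz":[0,0,0.45],"spin":0,"fingers":-1},{"xyz":[0,0,0.55],"spin":0,"fingers":-1},{"xyz":[0,0,0.55],"spin":0,"fingers":-1}]}}

```text
time_s: 3.78
tool_pos: [0.5791, -0.077, 0.1732]
tool_rot: [3.136, 0.001, 1.495]
wrist_force: [-0.1, 0.2, -1.1]
grip_width: 0.0215
grip_force: 59.0
```

```bash
cat > bar.py <<'E'
from h import *
s=robot.state();print(s['tool_pos'],s['tool_rot'],s['grip_width'],s['wrist_force'])
def fit(n,zlo,zhi,ylo,yhi):
    img,d,W=cloud(n);z=W[...,2];hsv=cv2.cvtColor(img,cv2.COLOR_RGB2HSV)
    b=((z>zlo)&(z<zhi)&(hsv[...,2]>140)&(hsv[...,1]<60)&(W[...,0]>.5)&(W[...,0]<.62)&(W[...,1]>ylo)&(W[...,1]<yhi)).astype(np.uint8)
    b=cv2.morphologyEx(b,cv2.MORPH_OPEN,np.ones((3,3)));Q=W[b>0]
    if len(Q)<50: print(n,'few',len(Q));return img,W
    A=np.c_[Q[:,1],np.ones(len(Q))];a=np.linalg.lstsq(A,Q[:,2],rcond=None)[0];c=np.linalg.lstsq(A,Q[:,0],rcond=None)[0]
    print(n,len(Q),'y',np.percentile(Q[:,1],[.5,99.5]).round(4),'mean',Q.mean(0).round(4),'dz/dy %.4f dx/dy %.4f'%(a[0],c[0]))
    return img,W
E
python3 - <<'E'
from bar import *
for n in('top','scene','wrist'): fit(n,.12,.24,-.26,.05)
E
```

```text
[ 0.57905189 -0.0769519   0.17324305] [3.13611886e+00 8.00717465e-04 1.49470086e+00] 0.02146014128865338 [-0.07722995  0.21295139 -1.07244336]
top few 0
scene 1314 y [-0.2147 -0.0318] mean [ 0.5728 -0.1434  0.1781] dz/dy 0.0463 dx/dy 0.0684
wrist 10383 y [-0.1101 -0.0313] mean [ 0.5796 -0.0647  0.1759] dz/dy -0.0267 dx/dy 0.0736
```

Run:
```python
from bar import *
for n in('scene','top'):
    img,W=fit(n,.12,.24,-.26,.05);
    if n=='top': print([ (y,W[y,424].round(3)) for y in range(240,300,6)])
    z=W[...,2];hsv=cv2.cvtColor(img,cv2.COLOR_RGB2HSV)
    for y in np.arange(-.22,-.02,.015):
        q=W[(z>.14)&(z<.24)&(abs(W[...,1]-y)<.0075)&(hsv[...,2]>140)&(hsv[...,1]<70)&(W[...,0]>.54)&(W[...,0]<.61)]
        if len(q)>5: print(round(y,3),len(q),np.percentile(q[:,2],[5,50,95]).round(4),q[:,0].mean().round(4))
    if n=='scene': save(cv2.resize(img[200:420,220:440],(600,600),interpolation=2),'s2.png')
```

```text
[ 0.57778607 -0.07675014  0.16936279] [-3.14067830e+00 -2.40541868e-04  1.49456101e+00] 0.0213661764272584 [-1.04262996  0.12053093 -1.69343298]
scene 1310 y [-0.2142 -0.0314] mean [ 0.5723 -0.1435  0.1759] dz/dy 0.0458 dx/dy 0.0682
-0.22 82 [0.1638 0.1693 0.1749] 0.5689
-0.205 196 [0.1673 0.1736 0.1749] 0.567
-0.19 169 [0.1724 0.1737 0.1752] 0.5688
-0.175 164 [0.1726 0.1739 0.1752] 0.5703
-0.16 150 [0.1728 0.1741 0.1753] 0.5712
-0.145 117 [0.1726 0.1743 0.1772] 0.5726
-0.13 28 [0.1725 0.1749 0.1961] 0.5779
-0.115 23 [0.1727 0.1756 0.1963] 0.5816
-0.1 30 [0.1727 0.1759 0.1952] 0.5818
-0.085 155 [0.174  0.1863 0.207 ] 0.578
-0.07 105 [0.1738 0.1751 0.1773] 0.5771
-0.055 84 [0.1737 0.1752 0.1768] 0.5771
-0.04 87 [0.1737 0.1752 0.1768] 0.5788
-0.025 12 [0.1738 0.1753 0.1763] 0.5763
top few 0
[(240, array([ 0.559, -0.044,  0.458])), (246, array([ 0.554, -0.045,  0.455])), (252, array([ 0.541, -0.034,  0.514])), (258, array([ 0.536, -0.033,  0.517])), (264, array([ 0.53 , -0.033,  0.52 ])), (270, array([ 0.525, -0.032,  0.522])), (276, array([ 0.519, -0.029,  0.54 ])), (282, array([ 0.515, -0.029,  0.539])), (288, array([ 0.51 , -0.029,  0.541])), (294, array([ 0.505, -0.028,  0.546]))]
```

View pics/s2.png

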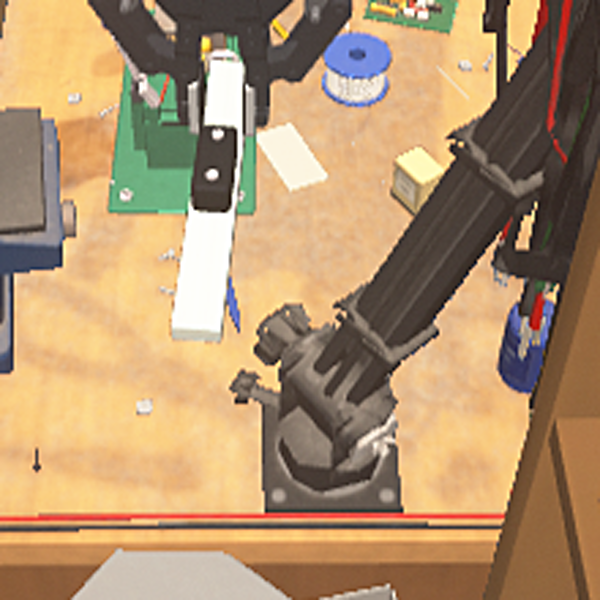

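Bar held level (slope 0.01), at 600-px crop (175–245, 50–340), underside 6.7 mm below TCP. Move over the cradle.

>>> {"op": "step_arm", "data": {"targets": [{"xyz":[-0.103,0.15,0.03],"spin":0.021,"fingers":-1},{"xyz":[-0.103,0.3,0.03],"spin":0.021,"fingers":-1},{"xyz":[-0.103,0.45,0.03],"spin":0.021,"fingers":-1},{"xyz":[-0.103,0.6,0.03],"spin":0.021,"fingers":-1},{"xyz":[-0.103,0.75,0.03],"spin":0.021,"fingers":-1},{"xyz":[-0.103,0.822,0.03],"spin":0.021,"fingers":-1},{"xyz":[-0.103,0.822,0.03],"spin":0.021,"fingers":-1},{"xyz":[-0.103,0.822,0.03],"spin":0.021,"fingers":-1}]}}

```text
time_s: 5.03
tool_pos: [0.5473, 0.1691, 0.1782]
tool_rot: [-3.141, 0.0, 1.56]
wrist_force: [-0.2, -0.1, -1.1]
grip_width: 0.0213
grip_force: 59.1
```

Run:
```python
from bar import *
for n in('scene','wrist'):
    img,W=fit(n,.15,.21,-.02,.25)
    save(img,n+'3.png')
    z=W[...,2];print('bar centre x by y',[(round(y,3),np.median(q[:,0]).round(4),np.median(q[:,2]).round(4)) for y in np.arange(.03,.22,.02) for q in [W[(z>.15)&(z<.2)&(abs(W[...,1]-y)<.01)&(abs(W[...,0]-.547)<.02)&(img.min(-1)>120)]] if len(q)>10])
    for y in(.2003,.046):
        for s in(-1,1):
            q=W[(z>.074)&(z<.09)&(abs(W[...,1]-y)<.009)&(s*(W[...,0]-.547)>.008)&(s*(W[...,0]-.547)<.028)]
            if len(q)>5:print(n,'tip',y,s,len(q),q.mean(0).round(4),np.percentile(q[:,0],[2,98]).round(4))
```

```text
[0.54725359 0.16905281 0.17821259] [-3.14051096e+00  3.79624319e-04  1.56040475e+00] 0.021333349937255656 [-0.21841189 -0.13364336 -1.09106166]
scene 585 y [0.0304 0.2131] mean [0.5456 0.0929 0.1833] dz/dy 0.0274 dx/dy 0.0000
bar centre x by y [(np.float64(0.03), np.float64(0.5445), np.float64(0.1807)), (np.float64(0.05), np.float64(0.5456), np.float64(0.1831)), (np.float64(0.07), np.float64(0.5463), np.float64(0.1833)), (np.float64(0.09), np.float64(0.5458), np.float64(0.1833)), (np.float64(0.11), np.float64(0.5492), np.float64(0.1836)), (np.float64(0.15), np.float64(0.5573), np.float64(0.1887)), (np.float64(0.17), np.float64(0.5455), np.float64(0.1845)), (np.float64(0.19), np.float64(0.5472), np.float64(0.1843)), (np.float64(0.21), np.float64(0.5459), np.float64(0.1847))]
scene tip 0.2003 1 28 [0.5691 0.2007 0.0799] [0.564  0.5732]
scene tip 0.046 -1 36 [0.5244 0.0453 0.08  ] [0.5199 0.5293]
scene tip 0.046 1 23 [0.5681 0.0437 0.0854] [0.5626 0.5738]
wrist 10211 y [0.1352 0.2141] mean [0.5482 0.1809 0.1836] dz/dy -0.0226 dx/dy 0.0145
bar centre x by y [(np.float64(0.13), np.float64(0.5369), np.float64(0.1826)), (np.float64(0.15), np.float64(0.5477), np.float64(0.1831)), (np.float64(0.17), np.float64(0.5481), np.float64(0.1833)), (np.float64(0.19), np.float64(0.5483), np.float64(0.1834)), (np.float64(0.21), np.float64(0.5485), np.float64(0.1835))]
wrist tip 0.2003 -1 297 [0.5266 0.2024 0.0804] [0.5215 0.5315]
wrist tip 0.2003 1 290 [0.5699 0.2019 0.0805] [0.5653 0.5748]
wrist tip 0.046 -1 75 [0.5238 0.0471 0.0817] [0.5212 0.5254]
wrist tip 0.046 1 225 [0.5698 0.0444 0.0867] [0.5662 0.5748]
```

View pics/wrist3.png

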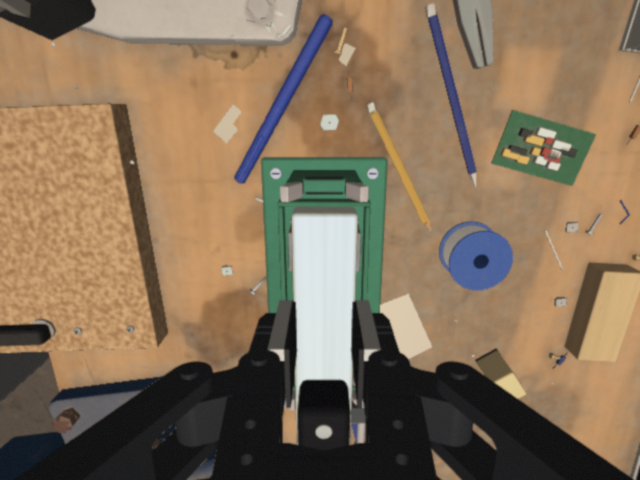

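Bar is over the notches: in the wrist view its axis x=0.5484 vs far saddle midpoint 0.5482 (tips at px (290,191), (356,191)), end at y=0.214. Lower.

>>> {"op": "step_arm", "data": {"targets": [{"xyz":[0,0.003,-0.15],"spin":0,"fingers":-1},{"xyz":[0,0.003,-0.26],"spin":0,"fingers":-1},{"xyz":[0,0.003,-0.31],"spin":0,"fingers":-1},{"xyz":[0,0.003,-0.34],"spin":0,"fingers":-1},{"xyz":[0,0.003,-0.365],"spin":0,"fingers":-1},{"xyz":[0,0.003,-0.384],"spin":0,"fingers":-1},{"xyz":[0,0.003,-0.384],"spin":0,"fingers":-1},{"xyz":[0,0.003,-0.384],"spin":0,"fingers":-1}]}}

```text
time_s: 6.12
tool_pos: [0.5476, 0.1706, 0.064]
tool_rot: [3.141, -0.0, 1.561]
wrist_force: [-0.6, 0.2, -1.0]
grip_width: 0.0219
grip_force: 59.1
```

Run:
```python
from bar import *
for n in('scene','wrist'):
    img,W=fit(n,.055,.08,-.02,.25)
    z=W[...,2];print([(round(y,3),np.median(q[:,0]).round(4),np.median(q[:,2]).round(4),len(q)) for y in np.arange(.03,.22,.02) for q in [W[(z>.055)&(z<.08)&(abs(W[...,1]-y)<.01)&(abs(W[...,0]-.547)<.014)&(img.min(-1)>120)]] if len(q)>10])
```

```text
[0.54760418 0.17060642 0.06401786] [ 3.14089893e+00 -1.13288708e-04  1.56050348e+00] 0.02186960252929932 [-0.57316461  0.18862395 -0.98777277]
scene 601 y [0.0324 0.2139] mean [0.5449 0.0936 0.0693] dz/dy 0.0163 dx/dy 0.0119
[(np.float64(0.03), np.float64(0.5464), np.float64(0.0664), 93), (np.float64(0.05), np.float64(0.5461), np.float64(0.069), 102), (np.float64(0.07), np.float64(0.5456), np.float64(0.069), 99), (np.float64(0.09), np.float64(0.5465), np.float64(0.0694), 95), (np.float64(0.11), np.float64(0.5469), np.float64(0.0693), 28), (np.float64(0.13), np.float64(0.5584), np.float64(0.0687), 14), (np.float64(0.17), np.float64(0.5475), np.float64(0.0703), 41), (np.float64(0.19), np.float64(0.5459), np.float64(0.0701), 64), (np.float64(0.21), np.float64(0.5463), np.float64(0.0704), 43)]
wrist 10028 y [0.1416 0.2159] mean [0.5484 0.1834 0.069 ] dz/dy 0.0083 dx/dy 0.0158
[(np.float64(0.13), np.float64(0.5367), np.float64(0.0683), 86), (np.float64(0.15), np.float64(0.5478), np.float64(0.0686), 1805), (np.float64(0.17), np.float64(0.5483), np.float64(0.0689), 2472), (np.float64(0.19), np.float64(0.5485), np.float64(0.069), 3009), (np.float64(0.21), np.float64(0.5487), np.float64(0.0691), 2789)]
```

Bar in the notches, ~2 mm above seat. Lower the rest and release, then rise.

>>> {"op": "step_arm", "data": {"targets": [{"xyz":[0,0,-0.006],"spin":0,"fingers":-1},{"xyz":[0,0,-0.006],"spin":0,"fingers":-1},{"xyz":[0,0,-0.006],"spin":0,"fingers":0},{"xyz":[0,0,-0.006],"spin":0,"fingers":0.1},{"xyz":[0,0,-0.006],"spin":0,"fingers":0.1},{"xyz":[0,0,-0.006],"spin":0,"fingers":0.1},{"xyz":[0,0,0.1],"spin":0,"fingers":0.1},{"xyz":[0,0,0.3],"spin":0,"fingers":0.1},{"xyz":[0,0,0.45],"spin":0,"fingers":-1},{"xyz":[0,0,0.45],"spin":0,"fingers":-1}]}}

```text
time_s: 7.48
tool_pos: [0.5486, 0.1708, 0.202]
tool_rot: [3.135, -0.001, 1.561]
wrist_force: [0.1, 1.0, -1.4]
grip_width: 0.0113
grip_force: 0.0
```

Run:
```python
from bar import *
for n in('scene','wrist'):
    img,W=fit(n,.055,.08,-.02,.25)
    if n=='scene': save(cv2.resize(img[165:295,230:350],(554,600),interpolation=2),'s4.png')
    z=W[...,2];print([(round(y,3),np.median(q[:,0]).round(4),np.median(q[:,2]).round(4),len(q)) for y in np.arange(.03,.22,.02) for q in [W[(z>.055)&(z<.08)&(abs(W[...,1]-y)<.01)&(abs(W[...,0]-.547)<.014)&(img.min(-1)>120)]] if len(q)>10])
    s=W[(W[...,0]>.44)&(W[...,0]<.53)&(W[...,1]>.055)&(W[...,1]<.085)&(z>.08)&(z<.17)]
    print(n,'hasp',[s[abs(s[:,2]-h)<.005].mean(0).round(4) for h in (.09,.12,.145) if (abs(s[:,2]-h)<.005).any()])
```

```text
[0.54857393 0.17081714 0.20201789] [ 3.13538437e+00 -1.23592369e-03  1.56056119e+00] 0.011281678187099136 [ 0.09989112  0.95182428 -1.39526548]
scene 619 y [0.0328 0.215 ] mean [0.5456 0.1014 0.0681] dz/dy 0.0091 dx/dy 0.0189
[(np.float64(0.03), np.float64(0.5448), np.float64(0.0658), 88), (np.float64(0.05), np.float64(0.5464), np.float64(0.0677), 103), (np.float64(0.07), np.float64(0.5456), np.float64(0.0677), 98), (np.float64(0.09), np.float64(0.5464), np.float64(0.0675), 95), (np.float64(0.11), np.float64(0.5478), np.float64(0.0681), 28), (np.float64(0.13), np.float64(0.5585), np.float64(0.0675), 13), (np.float64(0.17), np.float64(0.5502), np.float64(0.0676), 38), (np.float64(0.19), np.float64(0.547), np.float64(0.0678), 71), (np.float64(0.21), np.float64(0.5484), np.float64(0.0678), 53)]
scene hasp [array([0.5134, 0.0669, 0.0902]), array([0.5034, 0.0707, 0.1206]), array([0.4958, 0.0693, 0.1446])]
wrist 3815 y [0.0344 0.2162] mean [0.5481 0.1646 0.0668] dz/dy 0.0029 dx/dy 0.0099
[(np.float64(0.03), np.float64(0.5467), np.float64(0.0664), 72), (np.float64(0.05), np.float64(0.5476), np.float64(0.0667), 207), (np.float64(0.07), np.float64(0.5471), np.float64(0.0665), 199), (np.float64(0.09), np.float64(0.5473), np.float64(0.0667), 95), (np.float64(0.11), np.float64(0.5361), np.float64(0.0663), 17), (np.float64(0.13), np.float64(0.5365), np.float64(0.0662), 93), (np.float64(0.15), np.float64(0.5476), np.float64(0.0667), 620), (np.float64(0.17), np.float64(0.5481), np.float64(0.0666), 855), (np.float64(0.19), np.float64(0.5483), np.float64(0.0667), 926), (np.float64(0.21), np.float64(0.5485), np.float64(0.0666), 838)]
wrist hasp []
```

View pics/s4.png

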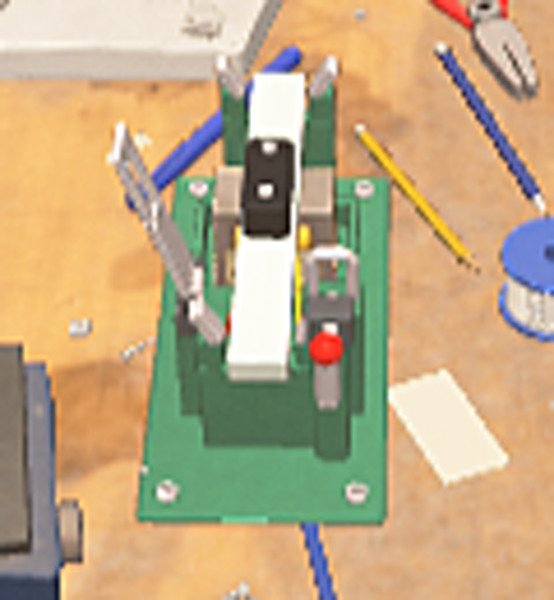

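Bar seated (top z 0.067, x 0.547–0.548, ends y 0.033–0.216), block up, hasp still open at (120–220, 130–340). Check heights behind the hasp before pushing it.

Run:
```python
from h import *
for n in('top','scene'):
    W=np.load(n+'0.npz')['W'].reshape(-1,3)
    for x in np.arange(.36,.5,.02):
        print(n,round(x,2),[int(1000*np.nanmax(q[:,2])) if len(q) else -1 for y in np.arange(-.06,.2,.02) for q in [W[(abs(W[:,0]-x)<.01)&(abs(W[:,1]-y)<.01)&(W[:,2]<.35)]]])
```

```text
top 0.36 [154, 155, 155, 148, 4, 5, 31, 30, 29, 31, 29, 30, 30]
top 0.38 [156, 155, 156, 153, 4, 4, 29, 32, 30, 30, 30, 29, 30]
top 0.4 [154, 155, 153, 152, 23, 4, 28, 29, 29, 28, 29, 31, 29]
top 0.42 [153, 151, 152, 150, 24, 4, 4, 6, 4, 5, 5, 4, 4]
top 0.44 [135, 133, 122, 116, 21, 4, 6, 4, 4, 4, 4, 4, 4]
top 0.46 [114, 114, 114, 114, 5, 4, 4, 3, 5, 6, 4, 4, 5]
top 0.48 [112, 100, 100, 99, 4, 5, 4, 3, 7, 4, 5, 4, 4]
top 0.5 [3, 4, 4, 9, 25, 12, 148, 147, 13, 11, 11, 13, 11]
scene 0.36 [154, 154, 155, 150, -1, -1, -1, -1, -1, 27, 29, 29, 29]
scene 0.38 [155, 155, 154, 152, -1, -1, -1, -1, 28, 28, 28, 29, 29]
scene 0.4 [153, 153, 153, 151, -1, -1, -1, -1, 28, 28, 28, 29, 29]
scene 0.42 [152, 151, 150, 149, -1, -1, -1, -1, -1, 3, 3, 3, 3]
scene 0.44 [134, 128, 119, 116, -1, -1, -1, -1, 2, 2, 3, 3, 3]
scene 0.46 [113, 113, 113, 113, 2, 2, 3, 3, 3, 5, 3, 4, 3]
scene 0.48 [111, 100, 100, 98, 4, 4, 2, 3, 7, 4, 3, 4, 2]
scene 0.5 [2, 3, 3, 10, 28, 11, 148, 148, 11, 10, 9, 8, 11]
```

>>> {"op": "step_arm", "data": {"targets": [{"xyz":[-0.285,-0.338,0],"spin":0,"fingers":-1},{"xyz":[-0.285,-0.338,0],"spin":0,"fingers":-1},{"xyz":[-0.285,-0.338,0],"spin":0,"fingers":-1},{"xyz":[-0.285,-0.338,0],"spin":0,"fingers":-1},{"xyz":[-0.285,-0.338,-0.13],"spin":0,"fingers":-1},{"xyz":[-0.285,-0.338,-0.25],"spin":0,"fingers":-1},{"xyz":[-0.285,-0.338,-0.25],"spin":0,"fingers":-1},{"xyz":[-0.285,-0.338,-0.25],"spin":0,"fingers":-1}]}}

```text
time_s: 8.57
tool_pos: [0.4627, 0.0696, 0.1242]
tool_rot: [3.141, -0.0, 1.561]
wrist_force: [-0.0, 0.8, 1.4]
grip_width: 0.0002
grip_force: 0.0
```

>>> {"op": "step_arm", "data": {"targets": [{"xyz":[0.05,0,0],"spin":0,"fingers":-1},{"xyz":[0.08,0,0],"spin":0,"fingers":-1},{"xyz":[0.11,0,0],"spin":0,"fingers":-1},{"xyz":[0.14,0,0],"spin":0,"fingers":-1},{"xyz":[0.17,0,0],"spin":0,"fingers":-1},{"xyz":[0.2,0,-0.01],"spin":0,"fingers":-1},{"xyz":[0.23,0,-0.02],"spin":0,"fingers":-1},{"xyz":[0.257,0,-0.038],"spin":0,"fingers":-1},{"xyz":[0.278,0,-0.062],"spin":0,"fingers":-1},{"xyz":[0.278,0,-0.062],"spin":0,"fingers":-1}]}}

```text
time_s: 9.82
tool_pos: [0.5454, 0.0691, 0.1042]
tool_rot: [-3.141, 0.0, 1.56]
wrist_force: [0.1, 0.4, 0.2]
grip_width: 0.0003
grip_force: 0.0
```

Run:
```python
from bar import *
img,W=fit('scene',.055,.08,-.02,.25)
save(cv2.resize(img[165:295,230:350],(554,600),interpolation=2),'s5.png')
z=W[...,2]
s=W[(W[...,1]>.055)&(W[...,1]<.085)&(z>.072)&(z<.18)&(W[...,0]>.48)&(W[...,0]<.62)&(img.min(-1)>100)]
for x in np.arange(.5,.61,.01):
    q=s[abs(s[:,0]-x)<.005]
    if len(q)>3: print(round(x,3),len(q),np.percentile(q[:,2],[10,50,90]).round(4))
```

```text
[0.54536843 0.06910632 0.1042171 ] [-3.14059475e+00  6.18497570e-07  1.56035544e+00] 0.0003349226332117058 [0.06637639 0.35594077 0.22366621]
scene 396 y [0.0324 0.0962] mean [0.5438 0.0577 0.0682] dz/dy 0.0663 dx/dy 0.0646
0.51 10 [0.0731 0.1236 0.1788]
0.52 47 [0.0749 0.0767 0.0796]
0.53 44 [0.0812 0.0832 0.0873]
0.54 68 [0.0912 0.1192 0.1401]
0.55 72 [0.0997 0.1191 0.1397]
0.56 46 [0.0864 0.1098 0.1143]
0.57 76 [0.0833 0.1161 0.1224]
0.58 53 [0.0774 0.0907 0.1244]
```

View pics/s5.png

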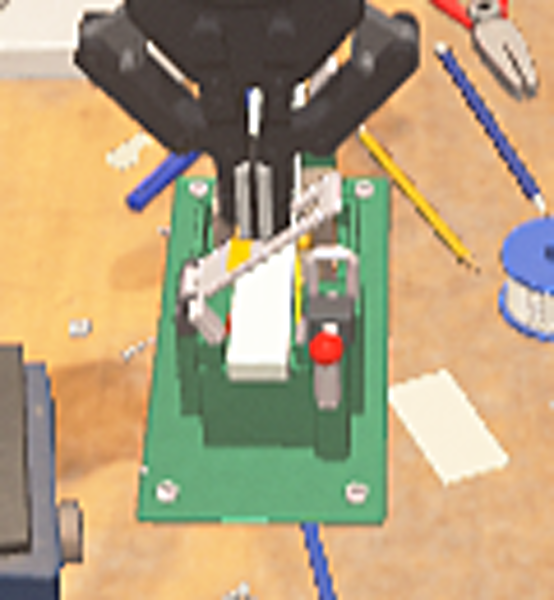

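Hasp now swung to about 40° (strap from (185,285) to (340,190)) under the fingertip. Press it down.

>>> {"op": "step_arm", "data": {"targets": [{"xyz":[-0.005,0,-0.03],"spin":0,"fingers":-1},{"xyz":[-0.013,0,-0.06],"spin":0,"fingers":-1},{"xyz":[-0.013,0,-0.08],"spin":0,"fingers":-1},{"xyz":[-0.013,0,-0.095],"spin":0,"fingers":-1},{"xyz":[-0.013,0,-0.102],"spin":0,"fingers":-1},{"xyz":[-0.013,0,-0.107],"spin":0,"fingers":-1},{"xyz":[-0.013,0,-0.107],"spin":0,"fingers":-1}]}}

```text
time_s: 10.75
tool_pos: [0.5415, 0.0691, 0.0731]
tool_rot: [3.141, -0.0, 1.56]
wrist_force: [-0.1, -0.1, 1.1]
grip_width: 0.0002
grip_force: 0.6
```

```bash
cat > hz.py <<'E'
from bar import *
s=robot.state()
for n in('scene',):
    img,W=fit(n,.055,.08,-.02,.25);z=W[...,2]
    s=W[(W[...,1]>.058)&(W[...,1]<.082)&(z>.068)&(z<.1)&(W[...,0]>.5)&(W[...,0]<.62)&(img.min(-1)>90)]
    for x in np.arange(.51,.61,.01):
        q=s[abs(s[:,0]-x)<.005]
        if len(q)>3: print(n,round(x,3),len(q),np.percentile(q[:,2],[10,50,90]).round(4))
E
python3 hz.py
```

```text
[0.54150527 0.0691415  0.07311278] [ 3.14119765e+00 -1.40452710e-05  1.56042914e+00] 0.00022400107649189782 [-0.11313276 -0.09057893  1.12562048]
scene 447 y [0.0319 0.0862] mean [0.5496 0.0558 0.0702] dz/dy 0.1995 dx/dy 0.4418
scene 0.51 10 [0.0702 0.073  0.0743]
scene 0.52 41 [0.0733 0.0756 0.0767]
scene 0.53 39 [0.0718 0.0734 0.0847]
scene 0.54 52 [0.0715 0.0859 0.0963]
scene 0.55 42 [0.0699 0.0745 0.0931]
scene 0.56 50 [0.0723 0.0742 0.0866]
scene 0.57 41 [0.0714 0.0801 0.0918]
scene 0.58 47 [0.0726 0.0828 0.0924]
scene 0.59 41 [0.0717 0.0736 0.0749]
scene 0.6 9 [0.0718 0.0737 0.0749]
```

Strap flat (z≈0.0735 all along). Press a touch more, then lift off.

>>> {"op": "step_arm", "data": {"targets": [{"xyz":[0,0,-0.004],"spin":0,"fingers":-1},{"xyz":[0,0,-0.007],"spin":0,"fingers":-1},{"xyz":[0,0,-0.007],"spin":0,"fingers":-1},{"xyz":[0,0,-0.007],"spin":0,"fingers":-1}]}}

```text
time_s: 11.3
tool_pos: [0.5416, 0.0691, 0.0728]
tool_rot: [3.14, 0.0, 1.561]
wrist_force: [-7.0, -1.5, 25.4]
grip_width: 0.0003
grip_force: 12.7
```

>>> {"op": "step_arm", "data": {"targets": [{"xyz":[0,0,0.1],"spin":0,"fingers":-1},{"xyz":[0,0,0.3],"spin":0,"fingers":-1},{"xyz":[0,0,0.3],"spin":0,"fingers":-1},{"xyz":[0,0,0.3],"spin":0,"fingers":-1}]}}

```text
time_s: 11.8
tool_pos: [0.5411, 0.0692, 0.1605]
tool_rot: [-3.142, 0.0, 1.56]
wrist_force: [-0.4, 0.7, 0.3]
grip_width: 0.0001
grip_force: 0.0
```

```bash
python3 hz.py
python3 - <<'E'
from h import *
for n in('wrist','scene'):
    img,d,W=cloud(n);hsv=cv2.cvtColor(img,cv2.COLOR_RGB2HSV)
    r=((hsv[...,0]<6)|(hsv[...,0]>174))&(hsv[...,1]>150)&(abs(W[...,0]-.575)<.03)&(abs(W[...,1]-.0)<.04)&(W[...,2]>.08)
    print(n,r.sum(),W[r].mean(0) if r.any() else '',[np.percentile(W[r][:,i],[2,98]).round(4) for i in range(3)] if r.any() else '')
    l=W[(abs(W[...,0]-.575)<.012)&(W[...,1]<.03)&(W[...,1]>-.02)&(W[...,2]>.07)&(W[...,2]<.095)]
    print('lug',len(l),[np.percentile(l[:,i],[2,50,98]).round(4) for i in range(3)] if len(l) else '')
E
```

```text
[0.5411095  0.0691524  0.16052081] [-3.14158477e+00  9.35625231e-06  1.56045936e+00] 0.00011462633413770928 [-0.40100679  0.74454193  0.34097851]
scene 664 y [0.0323 0.2127] mean [0.5493 0.0854 0.0698] dz/dy -0.0025 dx/dy 0.0494
scene 0.51 9 [0.0706 0.0725 0.0746]
scene 0.52 40 [0.073  0.0757 0.0772]
scene 0.53 54 [0.072  0.0736 0.0748]
scene 0.54 35 [0.0706 0.0736 0.0757]
scene 0.55 28 [0.0702 0.0733 0.0747]
scene 0.56 46 [0.0713 0.0734 0.0779]
scene 0.57 41 [0.0717 0.0789 0.0928]
scene 0.58 48 [0.0712 0.0816 0.0923]
scene 0.59 41 [0.0717 0.0735 0.0748]
scene 0.6 9 [0.0713 0.0736 0.0744]
wrist 80 [0.57481545 0.00736492 0.10390229] [array([0.5708, 0.5789]), array([0.0051, 0.0086]), array([0.1008, 0.1065])]
lug 505 [array([0.5693, 0.5734, 0.5778]), array([0.003 , 0.0107, 0.0292]), array([0.078 , 0.0834, 0.0942])]
scene 39 [ 5.73323383e-01 -5.07771204e-04  1.06630415e-01] [array([0.5679, 0.5781]), array([-0.005 ,  0.0032]), array([0.1021, 0.111 ])]
lug 45 [array([0.5692, 0.5743, 0.5779]), array([-0.0027, -0.0006,  0.0017]), array([0.0784, 0.0872, 0.0944])]
```

Hasp shut (strap 73.5 mm flat, stop felt at 25 N). Ball centre ≈(0.574, 0.002, 0.104). Go behind the lug.

>>> {"op": "step_arm", "data": {"targets": [{"xyz":[0.11,-0.17,0],"spin":0,"fingers":-1},{"xyz":[0.11,-0.347,0],"spin":0,"fingers":-1},{"xyz":[0.11,-0.347,0],"spin":0,"fingers":-1},{"xyz":[0.11,-0.347,0],"spin":0,"fingers":-1},{"xyz":[0.11,-0.347,-0.13],"spin":0,"fingers":-1},{"xyz":[0.11,-0.347,-0.25],"spin":0,"fingers":-1},{"xyz":[0.11,-0.347,-0.25],"spin":0,"fingers":-1}]}}

```text
time_s: 12.82
tool_pos: [0.5731, -0.0336, 0.0837]
tool_rot: [-3.137, -0.001, 1.562]
wrist_force: [0.3, 0.6, 0.3]
grip_width: -0.0004
grip_force: 0.0
```

>>> {"op": "step_arm", "data": {"targets": [{"xyz":[0,0.04,0],"spin":0,"fingers":-1},{"xyz":[0,0.07,0],"spin":0,"fingers":-1},{"xyz":[0,0.09,0],"spin":0,"fingers":-1},{"xyz":[0,0.11,0],"spin":0,"fingers":-1},{"xyz":[0,0.13,0],"spin":0,"fingers":-1},{"xyz":[0,0.14,0],"spin":0,"fingers":-1},{"xyz":[0,0.14,0],"spin":0,"fingers":-1}]}}

```text
time_s: 13.7
tool_pos: [0.5743, 0.0073, 0.0857]
tool_rot: [-3.141, -0.0, 1.561]
wrist_force: [0.8, -0.7, -0.0]
grip_width: -0.0003
grip_force: 0.0
```

>>> {"op": "step_arm", "data": {"targets": [{"xyz":[0,0.008,0],"spin":0,"fingers":-1},{"xyz":[0,0.015,0],"spin":0,"fingers":-1},{"xyz":[0,0.02,0],"spin":0,"fingers":-1},{"xyz":[0,0.02,0],"spin":0,"fingers":-1}]}}

```text
time_s: 14.2
tool_pos: [0.5744, 0.0126, 0.0858]
tool_rot: [-3.141, 0.001, 1.561]
wrist_force: [-0.2, -5.7, 0.1]
grip_width: 0.0002
grip_force: 3.0
```

```bash
cat > pin.py <<'E'
from h import *
s=robot.state();print(s['tool_pos'],s['wrist_force'])
for n in('scene','wrist','top'):
    img,d,W=cloud(n);hsv=cv2.cvtColor(img,cv2.COLOR_RGB2HSV)
    r=((hsv[...,0]<6)|(hsv[...,0]>174))&(hsv[...,1]>150)&(abs(W[...,0]-.575)<.02)&(abs(W[...,1]-.02)<.05)&(W[...,2]>.09)&(W[...,2]<.12)
    print(n,r.sum(),W[r].mean(0) if r.any() else '',[np.percentile(W[r][:,i],[2,98]).round(4) for i in range(3)] if r.any() else '')
E
python3 pin.py
```

```text
[0.57436441 0.01255797 0.08576801] [-0.17287331 -5.709129    0.05503981]
scene 0  
wrist 1031 [0.57440895 0.0312397  0.10682489] [array([0.5688, 0.5798]), array([0.0251, 0.0357]), array([0.1024, 0.1095])]
top 0
```

Ball at y≈0.029, force 5.7 N: at the stop. One more nudge, then retreat.

>>> {"op": "step_arm", "data": {"targets": [{"xyz":[0,0.005,0],"spin":0,"fingers":-1},{"xyz":[0,0.005,0],"spin":0,"fingers":-1}]}}

```text
time_s: 14.6
tool_pos: [0.5744, 0.0129, 0.0858]
tool_rot: [-3.141, 0.002, 1.561]
wrist_force: [-0.7, -15.8, 0.6]
grip_width: 0.0001
grip_force: 7.6
```

>>> {"op": "step_arm", "data": {"targets": [{"xyz":[0,-0.05,0],"spin":0,"fingers":-1},{"xyz":[0,-0.15,0.05],"spin":0,"fingers":-1},{"xyz":[0,-0.25,0.3],"spin":0,"fingers":-1},{"xyz":[-0.2,-0.5,0.5],"spin":0,"fingers":-1},{"xyz":[-0.2,-0.5,0.5],"spin":0,"fingers":-1},{"xyz":[-0.2,-0.5,0.5],"spin":0,"fingers":-1},{"xyz":[-0.2,-0.5,0.5],"spin":0,"fingers":-1}]}}

```text
time_s: 15.48
tool_pos: [0.5143, -0.1355, 0.2356]
tool_rot: [3.141, -0.0, 1.56]
wrist_force: [0.1, 0.0, -0.3]
grip_width: -0.0002
grip_force: 0.0
```

```bash
python3 pin.py; python3 hz.py
python3 - <<'E'
from h import *
img,d,W=cloud('scene');save(cv2.resize(img[165:295,230:400],(784,600),interpolation=2),'s6.png')
E
```

```text
[ 0.5143492  -0.13547017  0.23556824] [ 0.12332192  0.00263783 -0.3242709 ]
scene 38 [0.57376519 0.02700137 0.10632202] [array([0.569 , 0.5795]), array([0.0236, 0.0322]), array([0.1012, 0.1107])]
wrist 0  
top 44 [0.57350408 0.02969874 0.10834684] [array([0.5691, 0.5781]), array([0.0245, 0.0352]), array([0.1034, 0.1126])]
[ 0.5146042  -0.13460271  0.23468989] [-3.13993835e+00 -8.65684846e-04  1.56158007e+00] 4.494890225399579e-05 [ 0.07023441 -0.11076837  0.2038925 ]
scene 546 y [0.0326 0.105 ] mean [0.5475 0.063  0.07  ] dz/dy 0.0677 dx/dy 0.0798
scene 0.51 12 [0.0698 0.073  0.0753]
scene 0.52 39 [0.0734 0.0755 0.0775]
scene 0.53 56 [0.0714 0.0737 0.0748]
scene 0.54 37 [0.0703 0.0733 0.0752]
scene 0.55 31 [0.0702 0.0734 0.0748]
scene 0.56 45 [0.0709 0.0735 0.0786]
scene 0.57 39 [0.075  0.0845 0.0926]
scene 0.58 56 [0.0715 0.083  0.0915]
scene 0.59 41 [0.072  0.0733 0.0747]
scene 0.6 9 [0.0719 0.0732 0.0739]
```

View pics/s6.png

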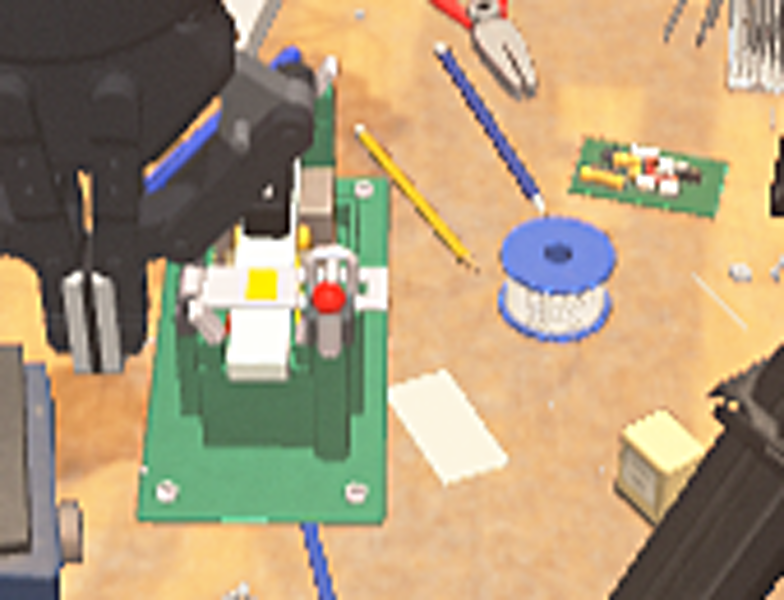

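Hasp is flat across the bar (200–390, 290), the red knob (328,297) has moved about 27 mm to home, bar seated, spool and relay untouched, and the arm is clear. Handing in.

```bash
python3 -c "
from plant import robot
print(robot.sign_off())"
```

```text
the job is handed in; nothing more can be done
None
```

Job handed in at about 15.7 s with the bar seated in both saddles, the hasp shut over its staple, the pin pushed home afterwards, and the spool and relay not touched; the sign-off gave no verdict.

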